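# Unhook the vial caddy from its spring dock

### The job

Take the small vial caddy out of its dock without forcing it: ease it back against the sprung backstop until its hook tongue comes out from under the keeper bar, hold it there while you tip the hook end up over the bar, then draw it out. Set it down gently, flat, in the middle of the white sorting board and let go. Leave everything else on the table where it is.

Things in the scene. Friction and masses are not known exactly. Their poses are not given: they have to be found in the camera images.
- caddy: Grey plastic open caddy holding six vials, 0.2 to 0.3 kg. Origin: centre of its underside, z up. Tub 72 (x) by 70 (y) by 26 mm high, with a handle fin across its middle and two flat tongues at the bottom, 50 mm wide and 6 mm thick (z = 0 to 6 mm): the hook tongue out to x = +64 mm, the tail tongue out to x = -76 mm.
- fin (a point): Grip point on the caddy's handle fin, 48 mm above its underside. The fin is an upright plate 10 mm thick along the caddy's x and 56 mm wide along y, its top 66 mm above the underside, free from 26 mm up. Pinch it from above across its thickness, fingers closing along x, firmly (about 45 N).
- hook_tip (a point): Tip of the hook tongue at its underside (+x end of the caddy). At the start 6 to 22 mm of the tongue lies under the keeper bar. It is free only after the caddy has slid to -x up to the backstop and about 3 mm further into its spring (about 9 N on the spring; floor friction, 1 to 3 N, comes on top).
- tail_tip (a point): Tip of the tail tongue at its underside (-x end of the caddy). It meets the backstop when the caddy is slid to -x, and is the pivot for tipping: hook end (+x) up. 10 degrees lifts the hook tongue over the keeper bar, 15 is comfortable, over 20 jams under the bridge. Then draw the caddy out to +x along its own tilted length by some 50 mm.
- dock: Fixed low metal dock holding the caddy; origin on the table under its middle, z up, x the same way as the caddy's at the start; 250 by 124 mm, at most 31 mm high. A steel frame clamped on it carries the keeper bar, the bridge and the backstop at a fixed spacing; where it is clamped differs each time by up to 16 mm along x and is not measured: find it by feel.
- dock_floor (a point): Centre of the dock's flat floor, 8 mm above the table. The caddy starts flat on it, its origin within 1 mm of this point. Side rails 12 mm high leave the tub 3.5 mm on each side. Pressing the caddy on any part of the dock with more than 20 N counts as forcing it.
- keeper_end (a point): Point on the dock's floor, 85 mm to +x of its middle, near the keeper bar: a steel bar across the dock, 30 mm wide in x, underside 10 mm and top 20 mm above the floor, that covers the hook tongue. (The point is fixed on the dock, the bar is clamped anywhere within 16 mm.)
- spring_end (a point): Point on the dock's floor, 85 mm to -x of its middle, near the backstop: a sprung plate (1.5 N at first touch, then 2.5 N per mm, 11 mm travel, moves to -x), 3 to 19 mm behind the tail tongue at the start. Above it a fixed bridge, underside 18 and top 23 mm above the floor, reaches 22 mm to +x of the plate's face, over the tail tongue.
- board: Fixed white plastic sorting board, 240 mm along x, 220 mm along y, flat, top 6 mm above the table; origin under its centre, on the table.
- beaker: Bystander: open glass beaker, 60 mm wide, 70 mm tall; origin at the centre of its foot; leave it alone.
- jar: Bystander: glass jar with a white cap, 54 mm wide, 75 mm tall; origin at the centre of its foot; leave it alone.
- bottle: Bystander: white bottle, 48 mm wide, 110 mm tall; origin at the centre of its foot; leave it alone.
- dish: Bystander: low white bowl, 90 mm wide, 18 mm high; origin under its centre; leave it alone.
- brush: Bystander: brush lying on the table; leave it alone.
- tweezers: Bystander: steel tweezers, 130 mm long, lying on the table; leave it alone.
Things that resemble listed ones, but are neither listed nor needed, are in the scene too. Leave any purple look-alike of the caddy alone.

How it is judged:
By the outcome, as a careful person would: the job done as asked, in the order asked, and still so for the second after the job is handed in, with the robot touching nothing.
It also fails if it takes over 67 s, if anything falls off the work surface, if the arm or the gripper's body presses on something with over 40 N, if the wrist force passes 120 N, or if a joint passes its speed limit or range.

### The arm

A 6-joint arm with a two-finger parallel gripper is mounted at the origin on the work surface. World frame = base frame: x ahead of the robot, y to its left, z up, the work surface at z = 0. Lengths are in m, angles in degrees, forces in N, time in s.
With the tool pointing down it reaches from about 0.375 to 0.75 m from the base axis. Payload 9 kg.
Tool frame: the origin (TCP) lies where the fingers leave the gripper's body, on its centre line; the fingertips stand 73 mm ahead of it and the grasp point (between the pads) lies 54 mm ahead of it (robot.tip_reach is the distance from the TCP to the fingertips, in m); z points along the fingers, y is the direction in which the jaws open and shut (so a half turn about z gives the same grasp; the last joint's range is limited). The gripper opens to 85 mm and grips with 20 to 120 N. Pads are 22 mm wide; open, the fingers measure 114 mm over their backs; the gripper's body (76 mm by 85 mm) begins 54 mm behind the grasp point. The pads swing forward as they close: fully open they stand 13 mm farther back than shut.
Start: joints at [-79.567, 5.964, 5.575, 89.605, 0, 77.527], TCP at [0.234, -0.553, 0.304] pointing down, gripper open.
Joint ranges: [-171.21, 171.21], [-48.23, 106.86], [-62.78, 66.21], [-105.2, 120.99], [-86.42, 89.51], [-180, 180]. Speed limits (degrees/s): [127.2, 127.2, 147.25, 180, 180, 180].

### API

Orientations are given as [roll, pitch, yaw] about the fixed x, y, z axes, in that order (R = Rz(yaw) Ry(pitch) Rx(roll)).
In Python, from plant import robot gives the robot as it stands. Calls block until the motion is done:
- robot.move_pose(position, orientation): joint-space move of the TCP to a pose.
- robot.line_to(position, vel=0.15, rotation=None, guard=None): straight line of the TCP; rotation=None keeps the orientation; vel is the mean speed in m/s. With guard (N) it stops when the force on the tool has changed by that much, and returns True; else False.
- robot.goto_joints(angles): joint-space move.
- robot.set_gripper(opening): finger opening in m; the grip force is fixed at half the most; returns when the fingers have stopped.
- robot.pause(seconds).
- robot.ik(position, orientation): joint angles nearest the present ones, or None.
- robot.observe(): the state.
- robot.grab_frame(name): name is "side" or "top" or "wrist"; returns the picture (420x560x3 uint8, blue, green, red); there is no depth.
- robot.get_calibration(name): a dict with "vertical_fov" (degrees; the focal length in pixels is half the picture's height over the tangent of half this angle, whatever the lens; pixels are square), "cx", "cy" (the principal point, pixels), "rvec" (rotation vector, rad) and "tvec" (3), from world to camera coordinates, as OpenCV has them. Camera axes: x right, y down, z forward; pixel columns grow to the right and rows downward; lengths in m; the calibration is good to about 2 mm. A picture is of the moment at which its call begins: read the wrist's pose just before it. get_calibration takes no time and is no camera call; for the wrist camera it gives the pose at the moment of the call.
A pose or a line that the arm cannot do raises robot.IKError and nothing moves.
- robot.job_done(): hands the job in, once; it reports no verdict.
The state is a dict: "time": time; "q": joint angles; "qvel": joint speeds; "joint_torque": joint torques, N m; "tool_pos": TCP position; "tcp_rot": TCP orientation; "ft_force": force on the tool from outside, world axes, zero at the start; "torque": the same for the moment, N m; "gripper_width": finger opening in m.
Only numpy, scipy, OpenCV 4.12 (cv2) and the standard library are available. Lean on these libraries where they do the work, as an engineer would, in place of code of your own. Each camera call takes 0.05 s, during which the arm holds its last target. There are 200 camera calls.

## Working session

There is one attempt and no reset: what is moved stays moved. The work goes in short steps, each a Python script; the robot and the scene stay as the last script left them, time stands still between calls to the robot, and variables do not carry over. Pictures are saved under pics/ and viewed, about 8 in all and at most 12, crops included, and the job is handed in when it is done.

```bash
mkdir -p pics; ls; python3 - <<'E'
from plant import robot
import cv2
for n in("top","side"):
    cv2.imwrite(f"pics/{n}0.png",robot.grab_frame(n)); print(n,robot.get_calibration(n))
print(robot.observe())
E
```

```text
pics
top {'vertical_fov': 42.337324717416855, 'cx': 274.7453332501045, 'cy': 212.17490733286434, 'rvec': array([ 2.17146589, -2.15206277,  0.08715588]), 'tvec': array([0.06849233, 0.52459833, 1.54720627])}
side {'vertical_fov': 43.01743028645388, 'cx': 265.2082678641395, 'cy': 203.7282628022545, 'rvec': array([ 0.20001796, -2.80221593,  1.2893058 ]), 'tvec': array([0.51610362, 0.05913922, 1.17465733])}
{'time': 0.1, 'q': array([-7.95666030e+01,  5.99725355e+00,  5.53019982e+00,  8.96046312e+01,
       -4.01003928e-04,  7.75279817e+01]), 'qvel': array([ 0.00529153, -0.15775773,  0.15602865,  0.15377646, -0.0852737 ,
       -0.05060351]), 'joint_torque': array([ 7.37242604e-03, -5.58201742e+01,  5.04724145e+01,  1.28638788e-02,
       -1.87844371e-04,  6.45247695e-06]), 'tool_pos': array([ 0.23350519, -0.5524585 ,  0.30316638]), 'tcp_rot': array([-1.79929920e+02, -1.50897393e-02,  2.29054064e+01]), 'ft_force': array([-0.41227864,  0.12849879, -0.86718775]), 'torque': array([-0.00632805, -0.01969974,  0.01282008]), 'gripper_width': 0.08568243731802856}
```

View pics/top0.png

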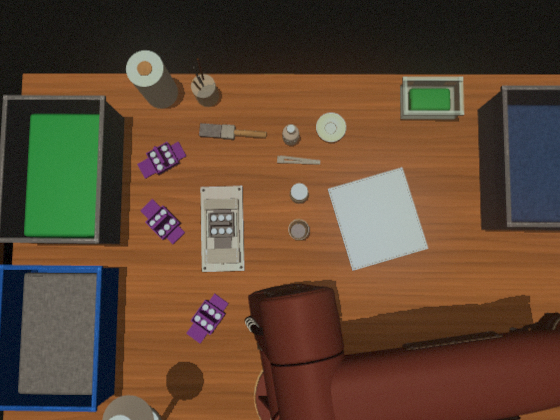

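View pics/side0.png

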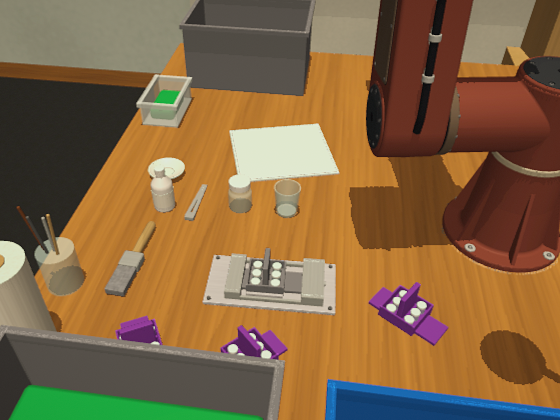

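The top view shows the dock at about (222,228), the board at (378,219), and three purple look-alikes at (162,158), (163,222) and (208,318). The grey caddy in the dock, about (221,222), is the one meant.

```bash
cat > h.py <<'E'
import numpy as np,cv2
def cam(c,h=420):
    f=h/2/np.tan(np.radians(c['vertical_fov']/2))
    return np.array([[f,0,c['cx']],[0,f,c['cy']],[0,0,1]]),cv2.Rodrigues(np.array(c['rvec']))[0],np.array(c['tvec'])
def ray(c,p,z):
    K,R,t=cam(c); d=R.T@np.linalg.solve(K,[p[0],p[1],1]); o=-R.T@t
    return o+d*(z-o[2])/d[2]
def proj(c,P):
    K,R,t=cam(c); return cv2.projectPoints(np.float64(P).reshape(-1,1,3),R,t,K,None)[0][:,0]
E
python3 - <<'E'
from plant import robot
from h import *
im=cv2.imread("pics/top0.png");c=robot.get_calibration("top")
g=cv2.cvtColor(im,cv2.COLOR_BGR2HSV)
m=((g[...,1]<75)&(g[...,2]>90)).astype(np.uint8)*255
for nm,(x0,y0,x1,y1),z in(("dock",(190,178,255,280),.008),("board",(320,160,435,275),.006)):
    mm=np.zeros_like(m);mm[y0:y1,x0:x1]=m[y0:y1,x0:x1]
    mm=cv2.morphologyEx(mm,cv2.MORPH_CLOSE,np.ones((5,5)))
    k=max(cv2.findContours(mm,0,2)[0],key=cv2.contourArea)
    P=np.array([ray(c,p,z)[:2] for p in cv2.boxPoints(cv2.minAreaRect(k))])
    print(nm,cv2.minAreaRect(k),P.round(4).tolist(),P.mean(0),np.linalg.norm(P-np.roll(P,1,0),axis=1))
cv2.imwrite("pics/crop.png",cv2.resize(im[180:280,185:260],None,fx=6,fy=6,interpolation=2))
s=cv2.imread("pics/side0.png")
cv2.imwrite("pics/crop2.png",cv2.resize(s[240:320,195:345],None,fx=5,fy=5,interpolation=2))
for p in((221,187),(221,270),(221,228)):print(p,ray(c,p,.008))
E
```

```text
dock ((221.79586791992188, 228.20216369628906), (85.5855941772461, 42.69906234741211), 88.80650329589844) [[0.6022, 0.2968], [0.6058, 0.1704], [0.3545, 0.1612], [0.3507, 0.2856]] [0.47830465 0.22850575] [0.25181188 0.12646175 0.25147275 0.12448348]
board ((377.5137634277344, 218.19224548339844), (86.71729278564453, 79.36981201171875), 73.11320495605469) [[0.5982, -0.0796], [0.6686, -0.3035], [0.4245, -0.3732], [0.3557, -0.1527]] [ 0.51174494 -0.22725716] [0.25326371 0.23470501 0.25375868 0.23097368]
(221, 187) [0.59930569 0.2331692  0.008     ]
(221, 270) [0.35539128 0.22836338 0.008     ]
(221, 228) [0.4778905  0.23077697 0.008     ]
```

View pics/crop2.png

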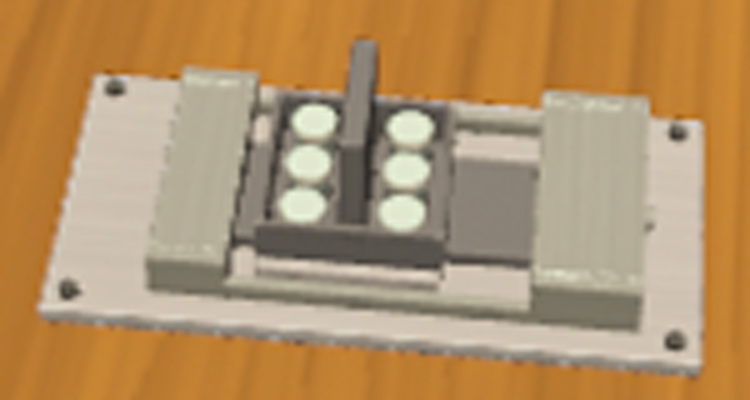

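The crop confirms the grey caddy and fin. The short tongue gap (hook, under the keeper bar) is at the left of the side view, which is the far end, world +x. The long tail gap is at the right, toward the robot. Next I refine the pose with the wrist camera.

```bash
python3 - <<'E'
from plant import robot
from h import *
p=[.455,.23,.30];o=[180,0,-87.7]
print(robot.ik(p,o))
robot.move_pose(p,o)
s=robot.observe();print(s['time'],s['q'],s['tool_pos'],s['tcp_rot'],s['ft_force'])
c=robot.get_calibration("wrist");im=robot.grab_frame("wrist");cv2.imwrite("pics/w1.png",im)
import pickle;pickle.dump(c,open("w1.pkl","wb"))
print(c, ray(c,(280,210),.008))
E
```

```text
[ 12.08997202  -9.86813005 -10.33763973  89.53049032   0.
 -80.21002798]
2.9583 [ 1.20393985e+01 -9.86093471e+00 -1.03301082e+01  8.95260031e+01
 -4.27515973e-03 -8.01898611e+01] [0.45527739 0.22959659 0.30001049] [-1.79994519e+02 -3.39080763e-03 -8.77707408e+01] [0.46062132 0.24947006 0.21613843]
{'vertical_fov': 68.91860863992196, 'cx': 281.0002640643643, 'cy': 209.42597253056985, 'rvec': array([-0.06094605,  3.10297215,  0.4527067 ]), 'tvec': array([ 0.46409152, -0.23805659,  0.31522179])} [0.45529164 0.2648827  0.008     ]
```

View pics/w1.png

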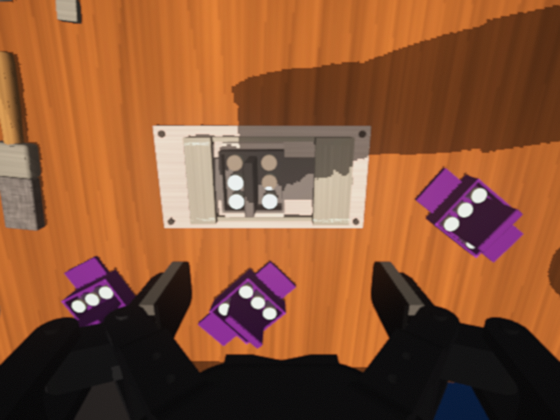

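The wrist view shows the dock with its corners at about (153,126), (371,126), (364,228) and (165,228). The keeper is at x≈200 and the bridge at x≈332; the fin is at about (255,185). I'll refine from the corners and the fin.

```bash
python3 - <<'E'
from h import *
import pickle
im=cv2.imread("pics/w1.png");c=pickle.load(open("w1.pkl","rb"))
g=cv2.cvtColor(im,cv2.COLOR_BGR2HSV)
m=np.zeros(im.shape[:2],np.uint8)
m[110:240,130:385]=(g[110:240,130:385,1]<110)*255
m=cv2.morphologyEx(m,cv2.MORPH_OPEN,np.ones((5,5)))
k=max(cv2.findContours(m,0,2)[0],key=cv2.contourArea)
k=cv2.convexHull(k)
q=cv2.approxPolyDP(k,8,True)[:,0];print("corners",q.tolist())
# corners on plate top: floor is 8 mm
P=np.array([ray(c,p,.006)[:2] for p in q]);print(P.round(4).tolist(),P.mean(0),np.linalg.norm(P-np.roll(P,1,0),axis=1).round(4))
b=np.round(np.degrees(np.arctan2(*(np.roll(P,-1,0)-P).T[::-1])),2);print(b)
C=np.array([.478,.2295,0]);a=np.radians(2.3);
cv2.imwrite("pics/w1c.png",cv2.resize(im[120:235,145:380],None,fx=3.4,fy=3.4,interpolation=2))
for nm,z in(("floor",.008),("tubtop",.034),("fintop",.074)):
    print(nm,proj(c,C+[0,0,z]).round(1))
E
```

```text
corners [[153, 126], [370, 126], [362, 227], [164, 227]]
[[0.605, 0.1705], [0.3558, 0.1607], [0.3509, 0.2838], [0.601, 0.2937]] [0.47815056 0.22718721] [0.1232 0.2493 0.1232 0.2503]
[-177.75   92.3     2.26  -88.13]
floor [[262.3 181.1]]
tubtop [[260.9 185.7]]
fintop [[258.3 194.2]]
```

View pics/w1c.png

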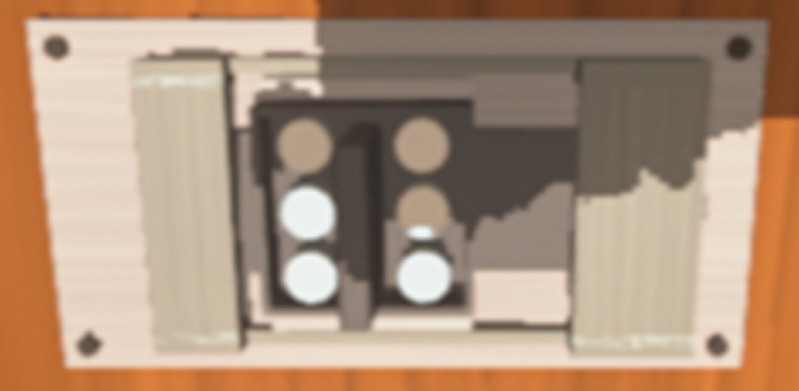

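Measured dock: centre (0.4783, 0.2275), yaw 2.25°, 250×123 mm, which matches the given size. The hook points to +x. Now the grasp.

```bash
cat >> h.py <<'E'
YAW=2.25; C=np.array([.4783,.2275,.008])
from scipy.spatial.transform import Rotation as Ro
RD=Ro.from_euler('z',YAW,degrees=True)
U=RD.apply([1,0,0])
def st(r,t=''):
    s=r.observe(); f=RD.inv().apply(s['ft_force']); d=RD.inv().apply(np.array(s['tool_pos'])-C)*1e3
    print(t,'t%.1f'%s['time'],'F',f.round(1),'M',RD.inv().apply(s['torque']).round(2),'tcp_mm',d.round(2),'rot',np.round(s['tcp_rot'],1),'w%.1f'%(s['gripper_width']*1e3),flush=True); return f,d
E
python3 - <<'E'
from plant import robot
from h import *
o=[180,0,YAW-90]
robot.set_gripper(.045)
P=C+[0,0,.104]
robot.move_pose(P+[0,0,.07],o)
robot.pause(.2);st(robot,'above')
print(robot.line_to(P+[0,0,.02],vel=.12)); print('guard',robot.line_to(P,vel=.03,guard=4)); robot.pause(.2);st(robot,'down')
robot.set_gripper(0.0);robot.pause(.3);st(robot,'grip')
E
```

```text
above t4.2 F [ 0.9 -0.1  0.7] M [0.01 0.03 0.05] tcp_mm [  1.09   0.31 176.58] rot [-179.8    0.   -87.7] w45.0
False
guard False
down t5.8 F [ 0.7 -0.2 -0.9] M [-0.06  0.03 -0.03] tcp_mm [1.4000e-01 2.0000e-02 1.0422e+02] rot [-180.     0.   -87.8] w44.9
grip t6.5 F [2.1 0.2 5.9] M [-0.02 -0.32 -0.01] tcp_mm [5.9000e-01 7.0000e-02 1.0466e+02] rot [-179.9    0.   -87.8] w9.7
```

```bash
python3 - <<'E'
from plant import robot
from h import *
z=.1047
robot.line_to(C+[0,0,z],vel=.02);robot.pause(.2);f0,d0=st(robot,'relief')
F=[]
x=0
while x>-30:
    x-=1
    robot.line_to(C+x*1e-3*U+[0,0,z],vel=.02);robot.pause(.05)
    f,d=st(robot,x);F.append(f[0])
    if len(F)>3 and f[0]-np.median(F[:4])>3.5: break
E
```

```text
relief t7.0 F [-0.2 -0.6  3.9] M [-0.02 -0.05  0.03] tcp_mm [-1.5000e-01 -3.0000e-02  1.0466e+02] rot [180.   -0.  -87.8] w9.1
-1 t7.3 F [1.3 0.3 2.2] M [ 0.02 -0.4   0.03] tcp_mm [-9.300e-01  1.000e-02  1.047e+02] rot [-180.     0.   -87.8] w9.0
-2 t7.6 F [ 1.8 -0.8  1.8] M [-0.03 -0.44 -0.03] tcp_mm [-2.0500e+00 -2.0000e-02  1.0465e+02] rot [180.   -0.  -87.8] w9.3
-3 t7.9 F [1.1 0.  2.3] M [-0.06 -0.34  0.01] tcp_mm [ -3.13   0.   104.67] rot [180.   -0.  -87.7] w9.1
-4 t8.2 F [ 1.5 -0.9  1.8] M [ 0.   -0.28 -0.01] tcp_mm [ -4.11   0.   104.68] rot [180.   -0.  -87.7] w9.5
-5 t8.5 F [1.4 0.5 1.7] M [-0.03 -0.28  0.01] tcp_mm [ -5.1   -0.   104.67] rot [180.   -0.  -87.7] w9.0
-6 t8.8 F [1.1 0.2 1.5] M [-0.05 -0.24 -0.04] tcp_mm [-6.1200e+00 -1.0000e-02  1.0467e+02] rot [180.   -0.  -87.7] w9.2
-7 t9.1 F [ 2.8 -1.1 -0.6] M [ 0.04 -0.78  0.05] tcp_mm [-6.8200e+00 -3.0000e-02  1.0474e+02] rot [-180.    -0.   -87.8] w9.5
-8 t9.4 F [ 5.  -0.3 -1.5] M [ 0.01 -1.12 -0.08] tcp_mm [-7.7000e+00 -2.0000e-02  1.0486e+02] rot [-180.    -0.   -87.8] w9.5
```

Backstop touch was felt at about -6.8 mm, and this agrees with the bar and bridge positions in the picture. Compressing the spring by about 3.6 mm.

```bash
python3 - <<'E'
from plant import robot
from h import *
z=.1047
x=-8
while x>-13:
    x-=.5
    robot.line_to(C+x*1e-3*U+[0,0,z],vel=.02);robot.pause(.08)
    f,d=st(robot,x)
    if f[0]>11.8 or d[0]<-10.6: break
E
```

```text
-8.5 t9.7 F [ 5.4 -0.5 -1.2] M [-0.02 -1.32 -0.07] tcp_mm [-8.050e+00 -5.000e-02  1.049e+02] rot [-179.9   -0.   -87.8] w9.0
-9.0 t10.0 F [ 6.4 -0.2 -0.9] M [ 0.01 -1.41 -0.01] tcp_mm [-8.3800e+00 -1.0000e-02  1.0499e+02] rot [-179.9    0.   -87.8] w9.1
-9.5 t10.4 F [ 6.  -0.3 -1. ] M [-0.02 -1.61 -0.01] tcp_mm [-8.7200e+00 -2.0000e-02  1.0505e+02] rot [-179.9    0.   -87.8] w9.0
-10.0 t10.7 F [ 7.5 -0.5 -2.2] M [-0.05 -1.83 -0.01] tcp_mm [-9.0600e+00 -3.0000e-02  1.0513e+02] rot [-179.9    0.   -87.8] w9.6
-10.5 t11.0 F [ 8.1 -0.9 -0.9] M [-0.01 -1.96 -0.02] tcp_mm [-9.4000e+00 -3.0000e-02  1.0518e+02] rot [-179.8    0.   -87.8] w9.3
-11.0 t11.4 F [ 9.4  0.2 -2.3] M [-0.02 -2.17 -0.  ] tcp_mm [-9.7200e+00 -5.0000e-02  1.0529e+02] rot [-179.8    0.   -87.8] w9.0
-11.5 t11.7 F [ 9.4 -0.5 -2.5] M [-0.03 -2.29 -0.05] tcp_mm [-1.0080e+01 -1.0000e-02  1.0534e+02] rot [-179.8    0.   -87.8] w8.8
-12.0 t12.0 F [10.  -0.8 -3.1] M [-0.02 -2.56 -0.03] tcp_mm [-1.0370e+01 -4.0000e-02  1.0544e+02] rot [-179.8    0.   -87.8] w9.4
-12.5 t12.4 F [10.7 -1.1 -2.8] M [-0.07 -2.67 -0.01] tcp_mm [-1.072e+01 -4.000e-02  1.055e+02] rot [-179.8    0.   -87.8] w9.2
```

```bash
cat >> h.py <<'E'
R0=Ro.from_euler('xyz',[180,0,YAW-90],degrees=True)
def tilt_rot(th): return RD*Ro.from_euler('y',-th,degrees=True)*RD.inv()
def pose(cmd0,act0x,th,back=0.,dx=0.,dz=0.):
    """mm, dock frame: cmd TCP for caddy tilted th about tail tip, drawn `back` along its length"""
    tail=np.array([act0x-76,0,0]); off=np.array(cmd0)-tail; e=cmd0[0]-act0x
    arm=np.array([76,0,off[2]])
    r=Ro.from_euler('y',-th,degrees=True)
    p=tail+r.apply(arm)+[e,0,0]+r.apply([back,0,0])+[dx,0,dz]
    return C+RD.apply(p)*1e-3,(tilt_rot(th)*R0).as_euler('xyz',degrees=True)
E
python3 - <<'E'
from plant import robot
from h import *
robot.line_to(C-.0133*U+[0,0,.1047],vel=.02);robot.pause(.15);f,d=st(robot,'press')
cmd0=[-13.3,0,104.9]; ax=float(d[0]); import json;json.dump([cmd0,ax],open('c.json','w'))
for th in (1,2,3,4,6):
    p,o=pose(cmd0,ax,th,dx=4*np.sin(np.radians(th)))
    robot.line_to(p,vel=.02,rotation=o);robot.pause(.08)
    f,d=st(robot,th); print('  cmd',(RD.inv().apply(p-C)*1e3).round(2))
    if f[0]>15 or abs(f[2])>9: print('STOP');break
E
```

```text
press t12.8 F [11.5 -1.3 -2.3] M [-0.06 -2.97  0.03] tcp_mm [-1.1240e+01 -3.0000e-02  1.0564e+02] rot [-179.7    0.   -87.8] w9.3
1 t13.1 F [12.8 -0.7 -3.5] M [-0.01 -3.01  0.  ] tcp_mm [-1.3130e+01 -4.0000e-02  1.0706e+02] rot [-178.7    0.   -87.8] w9.2
  cmd [-15.07  -0.   106.21]
2 t13.5 F [11.9  0.2 -4. ] M [-0.01 -3.04 -0.04] tcp_mm [-1.4970e+01 -3.0000e-02  1.0834e+02] rot [-177.7    0.   -87.8] w9.6
  cmd [-16.87   0.   107.49]
3 t13.8 F [11.3 -0.4 -4.7] M [ 0.03 -3.03  0.01] tcp_mm [-1.6820e+01 -5.0000e-02  1.0959e+02] rot [-176.7    0.   -87.8] w9.4
  cmd [-18.68  -0.   108.73]
4 t14.2 F [12.5  0.7 -4.4] M [-0.08 -3.03 -0.02] tcp_mm [-1.8650e+01 -3.0000e-02  1.1084e+02] rot [-175.7    0.   -87.8] w8.8
  cmd [-20.52  -0.   109.95]
6 t14.6 F [12.3  0.5 -5.4] M [ 0.06 -2.95 -0.01] tcp_mm [-2.2480e+01 -3.0000e-02  1.1316e+02] rot [-173.7    0.   -87.8] w9.1
  cmd [-24.26  -0.   112.27]
```

Past 6° with steady force and moment; a caught tongue would have been blocked at about 1.6°, so the hook is free of the bar. Continuing to 14.5°.

```bash
python3 - <<'E'
from plant import robot
from h import *
import json;cmd0,ax=json.load(open('c.json'))
for th in (8,10,12,14.5):
    p,o=pose(cmd0,ax,th,dx=4*np.sin(np.radians(th)),dz=-.5)
    robot.line_to(p,vel=.03,rotation=o);robot.pause(.1)
    f,d=st(robot,th); print('  cmd',(RD.inv().apply(p-C)*1e3).round(2))
    if f[0]>15.5 or abs(f[2])>10: print('STOP');break
cv2.imwrite("pics/s2.png",cv2.resize(robot.grab_frame("side")[150:330,170:370],None,fx=3.5,fy=3.5,interpolation=2))
E
```

```text
8 t15.0 F [12.4  0.  -3.8] M [-0.02 -2.86 -0.01] tcp_mm [-2.6150e+01 -2.0000e-02  1.1522e+02] rot [-171.7    0.   -87.8] w9.2
  cmd [-28.08  -0.   113.96]
10 t15.4 F [12.1 -0.6 -3.2] M [ 0.06 -2.84  0.03] tcp_mm [-3.0120e+01 -2.0000e-02  1.1727e+02] rot [-169.7    0.   -87.8] w9.1
  cmd [-31.98   0.   116.  ]
12 t15.8 F [11.2  0.8 -2.4] M [-0.05 -2.85 -0.03] tcp_mm [-3.4130e+01 -1.0000e-02  1.1919e+02] rot [-167.7    0.   -87.8] w8.9
  cmd [-35.94  -0.   117.91]
14.5 t16.2 F [13.1  1.2 -3.1] M [-0.02 -2.76  0.04] tcp_mm [-3.925e+01 -2.000e-02  1.214e+02] rot [-165.2    0.   -87.8] w9.1
  cmd [-40.98  -0.   120.09]
```

View pics/s2.png

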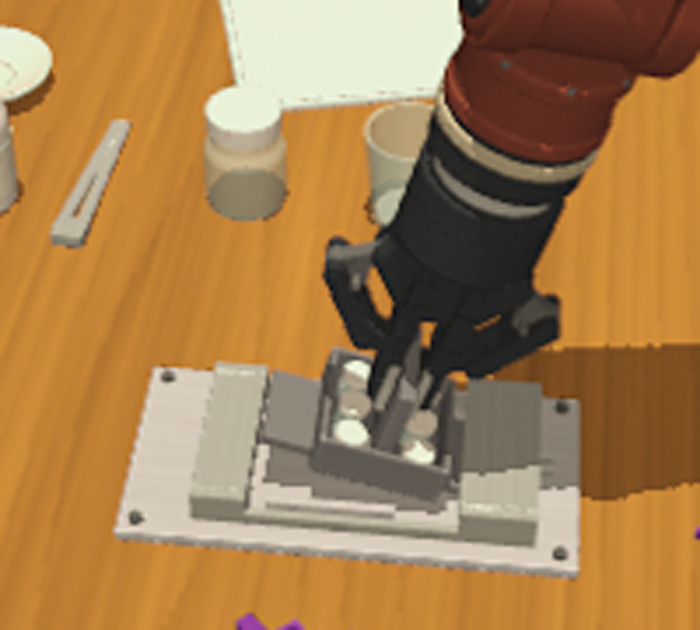

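The side crop shows the hook tongue (at about (295,410) in the crop) raised above and beside the keeper bar. Drawing it out along its tilt.

```bash
python3 - <<'E'
from plant import robot
from h import *
import json;cmd0,ax=json.load(open('c.json'))
for b in (4,9,16,25,35,47,60,68):
    p,o=pose(cmd0,ax,14.5,back=b,dx=1)
    robot.line_to(p,vel=.04,rotation=o);robot.pause(.05)
    f,d=st(robot,b); print('  cmd',(RD.inv().apply(p-C)*1e3).round(2))
    if b>10 and np.linalg.norm(f-[0,0,-2.5])>5: print('STOP');break
cv2.imwrite("pics/s3.png",cv2.resize(robot.grab_frame("side")[150:330,170:370],None,fx=3.5,fy=3.5,interpolation=2))
E
```

```text
4 t16.6 F [ 8.1 -0.4 -3.1] M [ 0.01 -1.52  0.  ] tcp_mm [-3.6480e+01 -6.0000e-02  1.2189e+02] rot [-165.4    0.   -87.8] w9.3
  cmd [-37.11   0.   121.59]
9 t16.9 F [ 0.5  0.6 -2.3] M [ 0.06  0.32 -0.03] tcp_mm [-3.3020e+01 -5.0000e-02  1.2216e+02] rot [-165.6   -0.   -87.7] w9.0
  cmd [-32.27  -0.   122.84]
16 t17.3 F [-0.4 -1.  -1.7] M [0.03 0.37 0.01] tcp_mm [-2.5550e+01 -4.0000e-02  1.2447e+02] rot [-165.5   -0.   -87.8] w9.1
  cmd [-25.5   -0.   124.59]
25 t17.7 F [ 0.3  0.4 -2.2] M [-0.02  0.34  0.02] tcp_mm [-1.6760e+01 -2.0000e-02  1.2679e+02] rot [-165.5    0.   -87.8] w9.1
  cmd [-16.78  -0.   126.85]
35 t18.1 F [ 0.6 -0.3 -1.7] M [ 0.02  0.36 -0.02] tcp_mm [-7.0900e+00 -4.0000e-02  1.2929e+02] rot [-165.5   -0.   -87.8] w9.3
  cmd [ -7.1   -0.   129.35]
47 t18.6 F [ 0.  -0.6 -2.1] M [ 0.02  0.35 -0.07] tcp_mm [ 4.4600e+00 -2.0000e-02  1.3225e+02] rot [-165.5   -0.   -87.8] w9.3
  cmd [  4.52   0.   132.36]
60 t19.2 F [ 0.1 -0.2 -2.6] M [ 0.01  0.37 -0.04] tcp_mm [ 1.7030e+01 -3.0000e-02  1.3548e+02] rot [-165.5   -0.   -87.8] w9.2
  cmd [ 17.1   -0.   135.61]
68 t19.6 F [ 0.5  0.2 -1.1] M [-0.02  0.39  0.03] tcp_mm [ 2.4880e+01 -3.0000e-02  1.3758e+02] rot [-165.5   -0.   -87.8] w9.4
  cmd [ 24.85   0.   137.61]
```

View pics/s3.png

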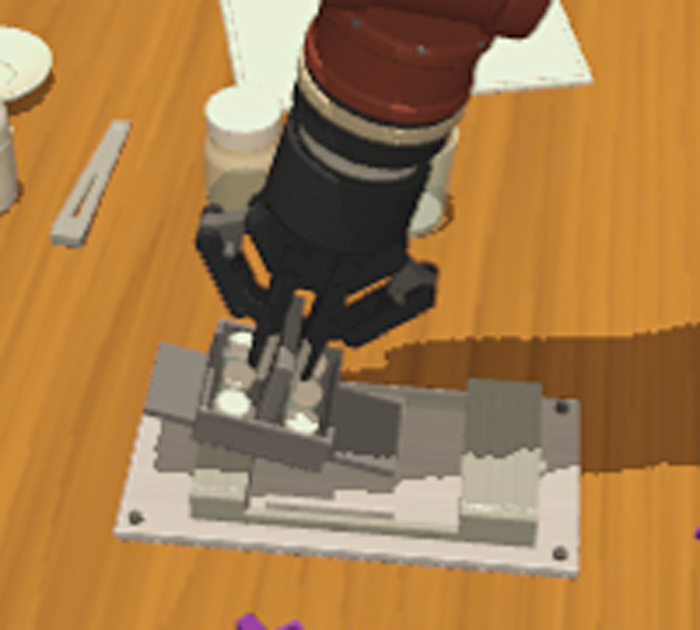

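Clear of the bar and bridge. Lifting, levelling and carrying to the board.

```bash
python3 - <<'E'
from plant import robot
from h import *
s=robot.observe();p=np.array(s['tool_pos'])
robot.line_to(p+[0.01,0,.06],vel=.1)
robot.line_to(p+[0.01,0,.165],vel=.15,rotation=[180,0,YAW-90]);st(robot,'up')
B=np.array([.5117,-.2273]);o=[180,0,16.3-90]
print(robot.ik([*B,.30],o))
# via points keep the speed moderate
robot.move_pose([.55,0,.30],[180,0,-80]);robot.move_pose([*B,.30],o)
robot.line_to([*B,.135],vel=.12);robot.pause(.3)
s=robot.observe();print(s['time'],s['tool_pos'],s['tcp_rot'],s['ft_force'],s['gripper_width'])
S=robot.grab_frame("side");T=robot.grab_frame("top")
a=cv2.resize(S[90:210,190:370],None,fx=4,fy=4,interpolation=2)
cv2.imwrite("pics/s4.png",a);cv2.imwrite("pics/t4.png",T)
E
```

```text
up t21.2 F [ 0.   0.6 -2.5] M [0.02 0.03 0.01] tcp_mm [ 34.47  -0.37 301.24] rot [179.9  -0.  -87.7] w9.3
[ -37.33437853   -1.10310122   -2.08470902   89.01839221    0.
 -143.63437853]
24.9 [ 0.5118217  -0.22737321  0.13527542] [-1.79984289e+02 -1.85980810e-02 -7.36983583e+01] [-0.03310548 -0.23437598 -2.24066078] 0.009117001439525603
```

View pics/s4.png

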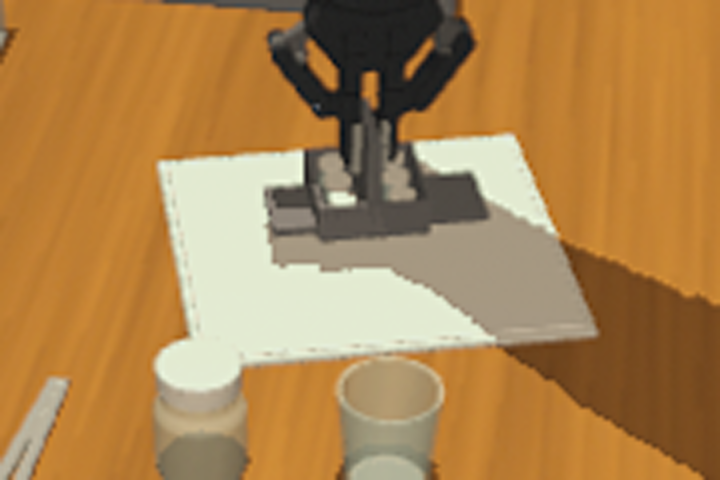

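The caddy hangs level over the board, with corners in the crop at (158,162), (515,134), (598,335) and (190,368). I'll cross-check the board centre from this view, then lower.

```bash
python3 - <<'E'
from plant import robot
from h import *
c=robot.get_calibration("side")
P=np.array([ray(c,(u/4+190,v/4+90),.006)[:2] for u,v in((158,162),(515,134),(598,335),(190,368))])
print(P.round(4).tolist(),P.mean(0),np.linalg.norm(P-np.roll(P,1,0),axis=1))
E
```

```text
[[0.6616, -0.2977], [0.4216, -0.3706], [0.3563, -0.1466], [0.5995, -0.0768]] [ 0.50976174 -0.2229115 ] [0.22944723 0.25081726 0.23331764 0.25304877]
```

The two views agree within 5 mm, so I use the mean.

```bash
python3 - <<'E'
from plant import robot
from h import *
B=[.5107,-.2251]
robot.line_to([*B,.118],vel=.05);robot.pause(.15)
for z in np.arange(.1165,.1075,-.0007):
    robot.line_to([*B,z],vel=.02);robot.pause(.06)
    f,_=st(robot,round(z,4))
    if f[2]>.5: break
E
```

```text
0.1165 t25.9 F [-0.9 -0.7 -2.1] M [ 0.03 -0.01 -0.02] tcp_mm [  14.6  -453.54  108.5 ] rot [180.    0.  -73.7] w9.1
0.1158 t26.3 F [-0.2  0.3 -2.2] M [ 0.01 -0.04  0.02] tcp_mm [  14.58 -453.5   107.76] rot [180.    0.  -73.7] w9.1
0.1151 t26.6 F [ 0.2  0.4 -2.1] M [ 0.02 -0.03 -0.01] tcp_mm [  14.6  -453.51  107.08] rot [180.    0.  -73.7] w9.3
0.1144 t26.9 F [ 0.8  0.4 -2.5] M [-0.    0.03  0.01] tcp_mm [  14.62 -453.49  106.39] rot [-180.     0.   -73.7] w9.1
0.1137 t27.2 F [-0.9 -0.2 -1.9] M [-0.    0.03  0.04] tcp_mm [  14.6  -453.5   105.67] rot [180.    0.  -73.7] w9.1
0.113 t27.5 F [-0.6 -0.3 -2.1] M [ 0.05 -0.01 -0.07] tcp_mm [  14.6  -453.51  104.99] rot [180.    0.  -73.7] w9.5
0.1123 t27.8 F [-0.   0.1 -1.7] M [-0.04 -0.01 -0.  ] tcp_mm [  14.6  -453.53  104.26] rot [180.    0.  -73.7] w9.8
0.1116 t28.1 F [-0.8 -0.1 -3.2] M [-0.06  0.   -0.05] tcp_mm [  14.59 -453.51  103.57] rot [180.    0.  -73.7] w8.9
0.1109 t28.4 F [ 0.2 -0.6 -1.9] M [ 0.01 -0.07 -0.05] tcp_mm [  14.61 -453.53  102.89] rot [-180.     0.   -73.7] w9.2
0.1102 t28.7 F [-3.1  2.5  5.1] M [0.37 0.6  0.04] tcp_mm [  14.65 -453.57  102.67] rot [-180.    -0.   -73.7] w9.0
```

Touchdown at the expected height. Releasing and retreating.

```bash
python3 - <<'E'
from plant import robot
from h import *
B=[.5107,-.2251]
robot.set_gripper(.05);robot.pause(.3);st(robot,'open')
robot.line_to([*B,.19],vel=.06);robot.line_to([*B,.30],vel=.15)
robot.move_pose([.40,-.40,.36],[180,0,-73.7]);robot.pause(.3);st(robot,'away')
T=robot.grab_frame("top");S=robot.grab_frame("side")
cv2.imwrite("pics/t5.png",T);cv2.imwrite("pics/s5.png",S)
a=cv2.resize(S[90:330,100:400],None,fx=1.9,fy=1.9);b=cv2.resize(T[60:280,120:450],None,fx=1.7,fy=1.7)
cv2.imwrite("pics/f5.png",cv2.resize(S[60:340,60:440],None,fx=2,fy=2))
cv2.imwrite("pics/g5.png",T)
E
```

```text
open t29.5 F [ 0.1 -0.3  0.2] M [-0.01 -0.01 -0.02] tcp_mm [  14.62 -453.52  102.21] rot [-180.     0.   -73.7] w49.8
away t33.0 F [0.1 0.2 0.7] M [-0.01 -0.    0.02] tcp_mm [-102.19 -623.12  351.79] rot [180.    0.  -73.6] w49.7
```

View pics/f5.png

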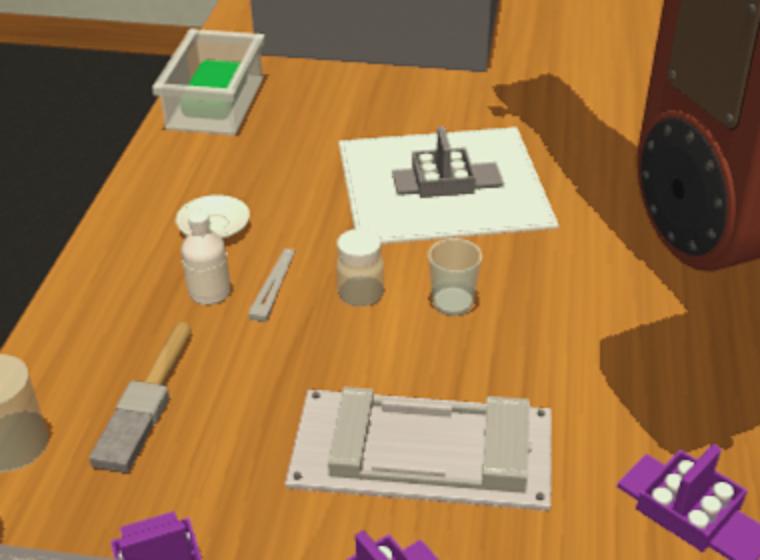

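View pics/g5.png

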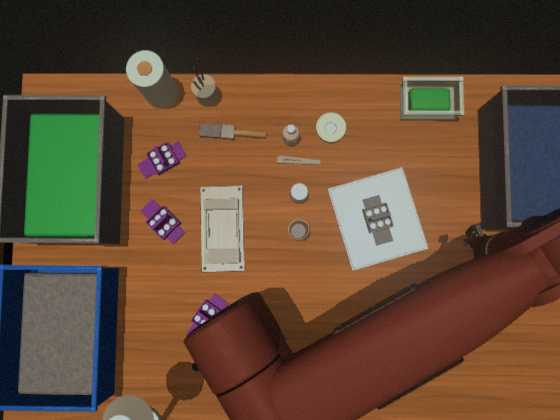

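The caddy stands flat at (378,220) in the top view, against a board centre of about (377.5,218). The other objects are where they were in the first picture.

```bash
python3 -c "
from plant import robot
robot.job_done();print(robot.observe()['time'])"
```

```text
the job is handed in; nothing more can be done
the job is handed in; nothing more can be done
```

The caddy is out of its dock and standing flat in the middle of the white board, released. I handed the job in soon after the robot clock read 33 s, against the 67 s limit.

**Removal:**
- I pinched the fin and slid the caddy back until it met the backstop, about 6.8 mm from its starting place.
- I pressed roughly 3.5–4 mm further into the spring (about 11.5 N) and held it there while tipping it to 14.5°. The wrist force along the push never passed about 13 N, against the 20 N forcing limit.
- I drew it 68 mm out along its tilt, reading only the caddy's own weight once the spring let go, and then carried it over.

**Placing:** Touchdown came at the expected height with about 5 N on the wrist. After release the wrist read about 0 N.

**Last checks:**
- In the top view the caddy is within about 2 pixels (roughly 6 mm) of the board's centre, uncorrected for its height.
- By eye, the other objects that can be seen are where they were. The arm partly hides the purple look-alike nearest it in the top view, but the side view shows it in place.

**What disagreed:** The two views put the board's centre about 5 mm apart, and both measured the board about 5% too large. I placed the caddy at the mean of the two.

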